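Index the badge press's outfeed carriage and stack the next box

TASK

At the badge press, pull up the spring knob on the outfeed carriage, slide the carriage one notch out from under the hood, and let the knob go so that its pin drops fully home in the next notch. Then take the lidded box from the table and set it gently on the box that rides on the carriage, squarely, so that its base locks down over the lid lugs. Leave the lower box in its nest and the other things on the table where they are.

Things in the scene. Friction and masses are not known exactly. Their poses are not given: they have to be found in the camera images.
- press: Fixed blue badge press with a 120 mm wide aluminium rail. Origin on the table under the start of the nest. y axis along the rail: press and hood at +y, carriage travels to -y; rail ends at y=-312 mm. Hood: 130 mm wide, y=15 to 130 mm, underside 118 mm above the table, over the carried box at the start. Tall press head (top 300 mm) from y=150 mm. A rubber lip hides the notches in the rail.
- carriage (a joint): Travel of the carriage along the press's -y, m. Starts at 0, pinned in the first notch. The next notch is somewhere from 0.065 to 0.090: hidden, differs each time, find it by feel. Notches are 15 mm wide, the round-ended pin 12 mm. Drag about 2 N, 4 N with the pin riding on the steel between notches; once the pin has dropped in, it blocks. Past that notch is smooth steel up to the stop at 0.115.
- plunger (a joint): Lift of the spring knob with its pin, m: 0 fully down in a notch, 0.015 when the pin just clears or rides on the steel between notches, 0.020 at the upper stop. The spring pulls down with 5 N at 0 and 9 N at 0.020. Released between notches, the pin rides on the steel and drops by itself when the carriage is pushed over the next notch.
- knob (a point): Middle of the spring knob: upright black ribbed cylinder, 36 mm across, 40 mm tall (74 to 114 mm above the table when down), over a 46 mm square grey housing with its top at 66 mm. It is on the carriage, 130 mm from the nest's middle towards the press's -y, 75 mm from the carried box's wall. It rises with the pin. A sideways push on it moves the unpinned carriage.
- nest (a point): Middle of the carriage's nest floor, 38 mm above the table, axes as the press; the nest is a fence 8 mm high with 2 mm play round the box. The carriage deck is 94 mm wide.
- box_low: White plastic lidded box in the nest: 58 mm (its x) by 110 mm (its y), 58 mm high to the lid's top, 0.3 kg, loose. Origin at the centre of the underside. Two lugs on the lid at y=+34 and -34 mm: rounded bars 36 mm long (x), 16 mm wide (y), half-round, 7 mm high. The underside has two matching recesses 40 by 20 mm, 8 mm deep (2 mm play each way).
- box_top: The second box, same shape as the first (0.2 to 0.4 kg), loose on the table, long side along its y. Origin at the centre of the underside. Graspable over its 58 mm width. Either end may face the press. Locked on the first box its origin lies 58 mm above the other's; resting on the lugs it would be 65 mm above.
- die: Bystander: blue die, 60 mm across, 50 mm high, origin under its centre.
- discs: Bystander: stack of paper discs, 58 mm across, 35 mm high, origin under its centre.
- tape: Bystander: tape core ring, 90 mm across, 24 mm high, origin under its centre.
- driver: Bystander: screwdriver lying on the table, 190 mm long, origin under its middle.
Things that resemble listed ones, but are neither listed nor needed, are in the scene too. What is shaped like the box_top but orange is not meant.

How it is judged (in metres and radians):
On the way, in this order (a step that is already met when the one before it is completed fails the run):
1. the knob is pulled up until its pin is clear of the notch (lift above 15.5 mm) (value of joint plunger above 0.0155 m), for 0.1 s.
2. the pin is fully down in the next notch (lift under 4 mm, travel over 55 mm) (value of joint plunger below 0.004 m and value of joint carriage between 0.055 and 0.1 m), for 0.3 s.
3. the second box is locked on the first, square and fully down (x of box_top in the frame of box_low between -0.004 and 0.004 m and y of box_top in the frame of box_low between -0.004 and 0.004 m and z of box_top in the frame of box_low between 0.056 and 0.0605 m and angle between the y axis of box_top and the y axis of box_low, either way round below 0.08 rad and angle between box_top's own z axis and vertical below 0.05 rad), for 0.2 s.
At the end, for the whole second after the job is handed in: Pin down in the next notch (knob lift under 4 mm, travel 55 to 100 mm); second box locked on the first (within 4 mm sideways, 56 to 60.5 mm higher, 0.08 rad square, 0.05 rad upright); first box in its nest (6 mm sideways, -3 to +4 mm in height, 0.05 rad upright); both at rest (all of step 2 and all of step 3 and x of box_low in the frame of nest between -0.006 and 0.006 m and y of box_low in the frame of nest between -0.006 and 0.006 m and z of box_low in the frame of nest between -0.003 and 0.004 m and angle between box_low's own z axis and vertical below 0.05 rad and linear speed of each of box_top, box_low below 0.02 m/s); the robot touches nothing.
It fails at once if the boxes are banged together (over 60 N) (contact force between box_top and box_low above 60 N).
It fails at once if a bystander is shifted by more than 50 mm (distance of any of die, discs, tape, driver from where it was at the start of the episode above 0.05 m).
It also fails if it takes over 51 s, if anything falls off the work surface, if the arm or the gripper's body presses on something with over 40 N, if the wrist force passes 120 N, or if a joint passes its speed limit or range.

ROBOT

A 6-joint arm with a two-finger parallel gripper is mounted at the origin on the work surface. World frame = base frame: x ahead of the robot, y to its left, z up, the work surface at z = 0. Lengths are in m, angles in degrees, forces in N, time in s.
With the tool pointing down it reaches from about 0.3 to 0.75 m from the base axis. Payload 8.5 kg.
Tool frame: the origin (TCP) lies at the very end of the fingers, on their centre line; the grasp point (between the pads) lies 19 mm behind it; z points along the fingers, y is the line along which they close (so a half turn about z gives the same grasp; the last joint's range is limited). The gripper opens to 85 mm and grips with 20 to 120 N. Pads are 22 mm wide; open, the fingers measure 114 mm over their backs; the gripper's body (76 mm by 85 mm) begins 54 mm behind the grasp point. The pads swing forward as they close: fully open they stand 13 mm farther back than shut.
Start: joints at [57.737, 21.807, 74.336, -0, 83.858, -12.336], TCP at [0.187, 0.517, 0.231] pointing down, gripper open.
Joint ranges: [-178.18, 178.18], [-50.72, 133.34], [12.68, 142.11], [-81.47, 261.47], [9.98, 163.14], [-165.26, 165.26]. Speed limits (degrees/s): [136.94, 136.94, 180, 180, 180, 180].

INTERFACE

Orientations are given as a 3x3 rotation matrix whose columns are the frame's x, y, z axes.
In Python, from rig import env, imaging gives the robot as it stands. The module is installed in compiled form; this text tells all that it offers.
- The arm moves only by the tool arm_command, never from a script. Its arguments are lists of equal length, an entry for each row: "turn": the turn, a rotation vector about the tool's x, y, z in units of 5 degrees (1.0 is 5 degrees), a list of three; "xyz": the shift along the tool's x, y, z in units of 50 mm (1.0 is 50 mm), a list of three; "claw": the finger opening in mm, from 0 to 85.4. A call has 1 to 12 rows; each row shifts and turns the commanded pose from where the row before left it, along the tool's axes as they then stand; what a row does not reach is not made up. A row lasts 1/10 s, in which the tool goes at most 50 mm and 8.59 degrees, less where a joint would pass 70% of its speed; a pose out of reach is approached as far as the arm can. A call is refused whole if a number of a shift passes 1 or a number of a turn 1, either way. A call with a gripper value outside its range is refused whole. The fingers move at their own pace and stop on an object; "squeeze" is the grip in N (left out, the last holds). Time passes only in rows, so rows that do not move let the fingers close. It gives the time, the measured TCP pose, the force, the opening and the grip force at its end, in the units of the state.
- env.observe(): the state, without advancing time (a new reading comes with each control period).
- imaging.get_image(name): name is "side" or "top"; returns (picture, depth): 420x560x3 uint8, blue, green, red; 420x560 float32, m along the optical axis (not along the pixel's ray), 0 where there is no reading.
- imaging.camera_info(name): a dict with "camera_matrix" (3x3 intrinsics, pixels), "k1" (the pictures are not rectified: a ray, as slopes to the right and down, at radius r is drawn at 1 + k1 r^2 times it, then the intrinsics apply), "rvec" (rotation vector, rad) and "tvec" (3), from world to camera coordinates, as OpenCV has them. Camera axes: x right, y down, z forward; pixel columns grow to the right and rows downward; lengths in m; the calibration is good to about 2 mm. A picture is of the moment at which its call begins. camera_info takes no time and is no camera call.
- env.close_job(): hands the job in; it is judged then, once.
The state is a dict: "time_s": time; "q": joint angles; "qvel": joint speeds; "joint_efforts": joint torques, N m; "position": TCP position; "tool_rot": TCP orientation; "ft_force": force on the tool from outside, world axes, zero at the start; "wrist_torque": the same for the moment, N m; "grip_width": finger opening in m; "gripper_force": force on a finger pad.
Only numpy, scipy, OpenCV 4.12 (cv2) and the standard library are available. Lean on these libraries where they do the work, as an engineer would, in place of code of your own. Each camera call takes 0.05 s, during which the arm holds its last target. There are 200 camera calls.

## Working session

There is one attempt and no reset: what is moved stays moved. The work goes in short steps, Python scripts to look and compute and a tool call to move; the robot and the scene stay as the last step left them, time stands still between calls to the robot, and variables do not carry over. Pictures are saved under pics/ and viewed, at most 10 in all, crops included, and the job is handed in when it is done.

Besides the shell and the picture viewer there is one more tool, called after ">>>" by a JSON object that holds its "name" and its "arguments", one argument or row to a line. arm_command: Moves the arm, as the interface text tells. Its arguments: {"type":"object","properties":{"turn":{"type":"array"},"xyz":{"type":"array"},"claw":{"type":"array"},"squeeze":{"type":"number"}},"required":["turn","xyz","claw"]}

```bash
mkdir -p pics; cat > h.py <<'E'
import numpy as np, cv2
from rig import env, imaging
def grab(n):
    im,d=imaging.get_image(n); np.savez('%s.npz'%n,im=im,d=d); return im,d
def load(n):
    z=np.load('%s.npz'%n); return z['im'],z['d']
def world(n,d=None,pts=None,z=None):
    """pts Nx2 (u,v); with depth values d (N) or plane height z"""
    c=imaging.camera_info(n); K=np.array(c['camera_matrix'],float); k1=c['k1']
    R=cv2.Rodrigues(np.array(c['rvec'],float))[0]; t=np.array(c['tvec'],float).ravel()
    p=cv2.undistortPoints(np.array(pts,float).reshape(-1,1,2),K,np.array([k1,0,0,0.])).reshape(-1,2)
    ray=np.c_[p,np.ones(len(p))]
    C=-R.T@t; w=ray@R
    s=np.asarray(d,float) if d is not None else (z-C[2])/w[:,2]
    return C+w*s[:,None]
def cloud(n,im,d):
    v,u=np.mgrid[0:420,0:560]; pts=np.c_[u.ravel(),v.ravel()]
    return world(n,d=d.ravel(),pts=pts).reshape(420,560,3)
E
python3 - <<'E'
from h import *
for n in('top','side'):
    im,d=grab(n); cv2.imwrite('pics/%s0.png'%n,cv2.resize(im,(784,588)))
    c=imaging.camera_info(n);R=cv2.Rodrigues(np.array(c['rvec'],float))[0];print(n,-R.T@np.array(c['tvec']).ravel(),R[2],c['k1'])
s=env.observe();print(s['time_s'],s['position'],s['tool_rot'],s['ft_force'],s['grip_width'])
E
```

```text
top [ 0.29812763 -0.11563719  1.36935139] [ 0.17754071 -0.02691609 -0.9837453 ] -0.14329062326604888
side [ 0.10527342 -0.66185614  0.76613031] [ 0.43377515  0.55709366 -0.7081566 ] -0.11754634930029469
0.1 [0.18731077 0.51684848 0.23080492] [[-9.40138509e-01  3.40791932e-01 -6.65072319e-04]
 [ 3.40792481e-01  9.40137938e-01 -1.06899332e-03]
 [ 2.60955419e-04 -1.23165343e-03 -9.99999207e-01]] [-0.63026901 -0.59388309 -0.8194192 ] 0.08548539085942382
```

View pics/top0.png

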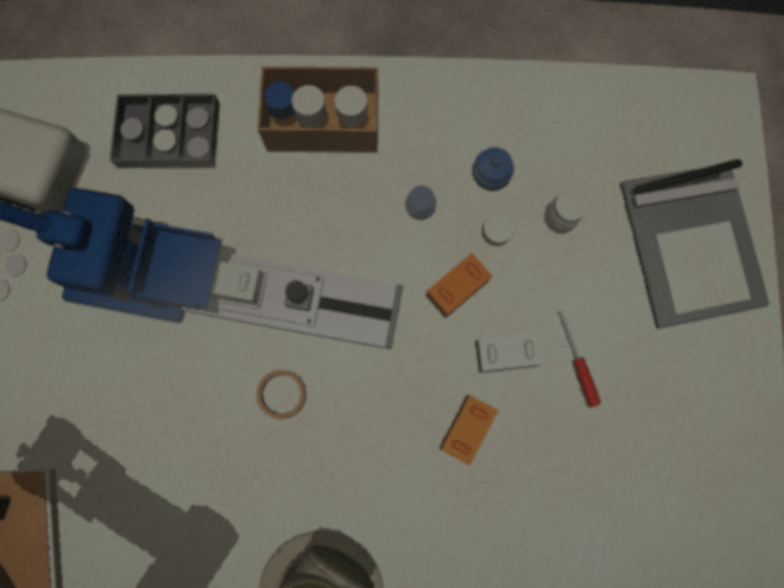

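View pics/side0.png

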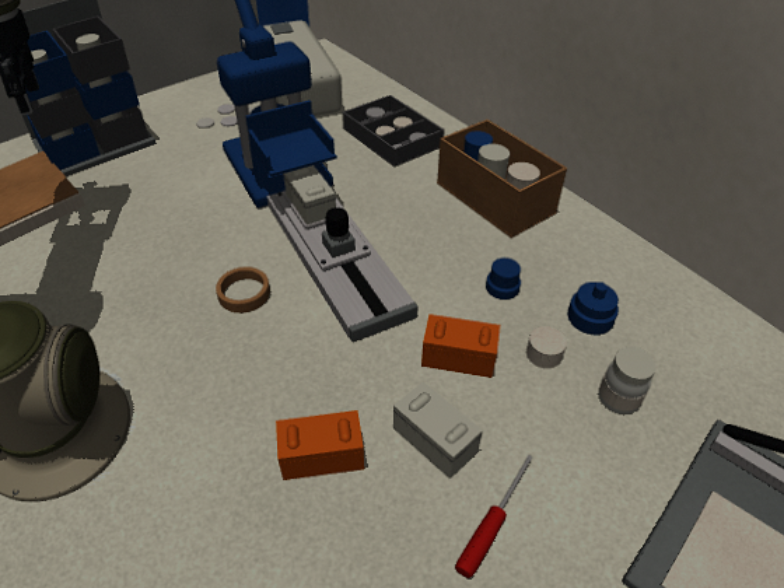

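The top view shows the knob at (297,292), the rail running to (395,315), and the carried box at (240,283), half under the hood. Three boxes are shaped like box_top: white at (508,352), orange at (459,284) and orange at (470,428). The white one fits, since orange is excluded. I'll confirm that in a crop and measure.

```bash
cat > m.py <<'E'
from h import *
def rect(P): 
    r=cv2.minAreaRect((P[:,:2]*1000).astype(np.float32)); b=cv2.boxPoints(r); 
    e=[b[1]-b[0],b[2]-b[1]]; l=max(e,key=np.linalg.norm); return np.round(r[0],1),np.round(r[1],1),round(np.degrees(np.arctan2(l[1],l[0])),2)
def big(m):
    n,L,s,c=cv2.connectedComponentsWithStats(m.astype(np.uint8)); k=1+np.argmax(s[1:,4]); return L==k
E
python3 - <<'E'
from m import *
W={}
for n in('top','side'):
    im,d=load(n); W[n]=X=cloud(n,im,d); hsv=cv2.cvtColor(im,cv2.COLOR_BGR2HSV)
    S=(lambda u,v:(int(v/1.4),int(u/1.4)))
    for nm,p in dict(top=[('knob',(297,291)),('boxtop',(508,354)),('low',(235,283)),('rail',(350,325)),('table',(600,270))],side=[('knob',(337,213)),('boxtop',(437,419)),('low',(310,190)),('rail',(350,310)),('table',(330,370))])[n]:
        print(n,nm,X[S(*p)].round(4))
    def blk(u0,v0,u1,v1,z0,z1):
        m=np.zeros((420,560),bool); m[int(v0/1.4):int(v1/1.4),int(u0/1.4):int(u1/1.4)]=1
        return big(m&(X[...,2]>z0)&(X[...,2]<z1)&(d>0))
    R=dict(top=dict(boxtop=(460,320,560,385,.048,.075),knob=(275,270,320,315,.098,.13)),side=dict(boxtop=(380,375,495,480,.048,.075),knob=(318,200,356,245,.102,.13)))[n]
    for k,a in R.items():
        m=blk(*a); P=X[m]; print(n,k,len(P),rect(P),P.mean(0).round(4))
    m=blk(*((190,240,410,350,.015,.037) if n=='top' else (260,180,425,345,.015,.037))); print(n,'rail',m.sum(),rect(X[m]),np.median(X[m][:,2]))
    m=blk(*((210,255,265,308,.085,.108) if n=='top' else (275,165,340,222,.085,.108))); print(n,'low',m.sum(),rect(X[m]),np.median(X[m][:,2]))
a=load('top')[0][225:270,330:395]; b=load('side')[0][270:345,270:355]
cv2.imwrite('pics/crop.png',np.hstack([cv2.resize(a,(390,300)),cv2.resize(b,(390,300))]))
E
```

```text
top knob [0.5357 0.0446 0.1115]
top boxtop [ 0.4354 -0.3305  0.0555]
top low [0.5486 0.158  0.1018]
top rail [ 0.4873 -0.0451  0.0262]
top table [ 0.6066 -0.5245 -0.0018]
top boxtop 1018 (array([ 437.5, -336.2]), array([ 58.8, 112. ]), np.float32(-83.53)) [ 0.4371 -0.3353  0.0582]
top knob 178 (array([535.3,  47.5]), array([36.6, 34.7]), np.float32(20.31)) [0.5339 0.0471 0.1124]
top rail 3848 (array([537. ,  58.7]), array([384.4, 122.3]), np.float32(80.28)) 0.02629048372383258
top low 744 (array([554. , 158.2]), array([77.5, 59.3]), np.float32(80.49)) 0.09603965748792298
side knob [0.5348 0.0479 0.1139]
side boxtop [ 0.4367 -0.337   0.0562]
side low [0.5423 0.1469 0.1019]
side rail [ 0.4711 -0.0808  0.0275]
side table [ 0.387  -0.1442  0.0004]
side boxtop 1711 (array([ 437., -336.]), array([ 60.7, 110.7]), np.float32(-83.43)) [ 0.435  -0.3392  0.0582]
side knob 175 (array([533.7,  46. ]), array([35. , 37.1]), np.float32(-88.84)) [0.5316 0.0433 0.1124]
side rail 3442 (array([537.9,  86.3]), array([447.8, 132.5]), np.float32(83.0)) 0.0269833076897823
side low 653 (array([555.2, 172.7]), array([111.9,  60.7]), np.float32(80.93)) 0.09613261246630989
```

View pics/crop.png

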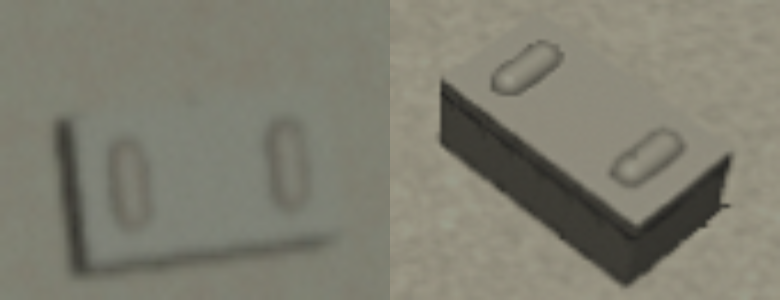

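The crop shows a white lidded box with two lugs, which matches box_top. It lies at about (0.437, -0.336) with its long axis at 96.5°. The knob is at (0.5345, 0.047) and the rail's direction is about 80.4°. First I turn the tool so that it closes across the rail.

>>> {"name": "arm_command", "arguments": {
  "turn": [
    [0,0,1],
    [0,0,1],
    [0,0,1],
    [0,0,1],
    [0,0,1],
    [0,0,1],
    [0,0,1],
    [0,0,1],
    [0,0,1],
    [0,0,1],
    [0,0,1],
    [0,0,1]
  ],
  "xyz": [
    [0,0,0],
    [0,0,0],
    [0,0,0],
    [0,0,0],
    [0,0,0],
    [0,0,0],
    [0,0,0],
    [0,0,0],
    [0,0,0],
    [0,0,0],
    [0,0,0],
    [0,0,0]
  ],
  "claw": [60,60,60,60,60,60,60,60,60,60,60,60]
}}

```text
time_s: 1.3
position: [0.1873, 0.5169, 0.2309]
tool_rot: [[-0.171, 0.985, -0.0], [0.985, 0.171, -0.001], [-0.001, -0.001, -1.0]]
ft_force: [-0.2, 0.0, 0.0]
grip_width: 0.0602
gripper_force: 0.0
```

>>> {"name": "arm_command", "arguments": {
  "turn": [
    [0,0,1],
    [0,0,1],
    [0,0,1],
    [0,0,0.94],
    [0,0,0]
  ],
  "xyz": [
    [0,0,0],
    [0,0,0],
    [0,0,0],
    [0,0,0],
    [0,0,0]
  ],
  "claw": [60,60,60,60,60]
}}

```text
time_s: 1.8
position: [0.1874, 0.5169, 0.231]
tool_rot: [[0.168, 0.986, -0.0], [0.986, -0.168, -0.001], [-0.001, -0.0, -1.0]]
ft_force: [0.9, -0.4, 0.0]
grip_width: 0.0603
gripper_force: 0.0
```

```bash
cat > go.py <<'E'
from h import *
import sys
from scipy.spatial.transform import Rotation as Ro
def go(*wps):
    s=env.observe(); R=np.array(s['tool_rot']); p=np.array(s['position'])
    print('t',round(s['time_s'],2),'p',p.round(4),'yaw_y',np.degrees(np.arctan2(R[1,1],R[0,1])).round(2),'tilt',R[:2,2].round(4),'F',np.round(s['ft_force'],1),'w',round(s['grip_width'],4),'g',round(s['gripper_force'],1))
    for w in wps: print('  ->',w,'units',((R.T@(np.array(w)-p))/.05).round(3)); p=np.array(w)
if __name__=='__main__': go(*eval(sys.argv[1]))
E
python3 go.py "[(.33,.2,.231),(.5345,.047,.20),(.5345,.047,.08)]"
```

```text
t 1.8 p [0.1874 0.5169 0.231 ] yaw_y -9.67 tilt [-0.0004 -0.0006] F [ 0.9 -0.4  0. ] w 0.0603 g 0.0
  -> (0.33, 0.2, 0.231) units [-5.770e+00  3.877e+00  3.000e-03]
  -> (0.5345, 0.047, 0.2) units [-2.329  4.546  0.62 ]
  -> (0.5345, 0.047, 0.08) units [2.0e-03 1.0e-03 2.4e+00]
```

>>> {"name": "arm_command", "arguments": {
  "turn": [
    [0,0,0],
    [0,0,0],
    [0,0,0],
    [0,0,0],
    [0,0,0],
    [0,0,0],
    [0,0,0],
    [0,0,0],
    [0,0,0]
  ],
  "xyz": [
    [-0.64,0.43,0],
    [-0.64,0.43,0],
    [-0.64,0.43,0],
    [-0.64,0.43,0],
    [-0.64,0.43,0],
    [-0.64,0.43,0],
    [-0.64,0.43,0],
    [-0.64,0.43,0],
    [-0.64,0.43,0]
  ],
  "claw": [60,60,60,60,60,60,60,60,60]
}}

```text
time_s: 2.7
position: [0.3303, 0.1993, 0.2313]
tool_rot: [[0.165, 0.986, 0.0], [0.986, -0.165, 0.0], [0.0, 0.0, -1.0]]
ft_force: [1.1, 0.4, 0.8]
grip_width: 0.0598
gripper_force: 0.0
```

>>> {"name": "arm_command", "arguments": {
  "turn": [
    [0,0,0],
    [0,0,0],
    [0,0,0],
    [0,0,0],
    [0,0,0],
    [0,0,0],
    [0,0,0],
    [0,0,0],
    [0,0,0]
  ],
  "xyz": [
    [-0.3,0.57,0.08],
    [-0.3,0.57,0.08],
    [-0.3,0.57,0.08],
    [-0.3,0.57,0.08],
    [-0.3,0.57,0.08],
    [-0.3,0.57,0.08],
    [-0.3,0.57,0.08],
    [-0.23,0.56,0.06],
    [0,0,0]
  ],
  "claw": [60,60,60,60,60,60,60,60,60]
}}

```text
time_s: 3.6
position: [0.5369, 0.0459, 0.1991]
tool_rot: [[0.167, 0.986, -0.001], [0.986, -0.167, -0.0], [-0.0, -0.001, -1.0]]
ft_force: [-0.0, 0.3, -0.1]
grip_width: 0.0602
gripper_force: 0.0
```

```bash
python3 go.py "[(.5345,.047,.08)]"
```

```text
t 3.6 p [0.5369 0.0459 0.1991] yaw_y -9.63 tilt [-0.0007 -0.0003] F [-0.   0.3 -0.1] w 0.0602 g 0.0
  -> (0.5345, 0.047, 0.08) units [ 0.015 -0.049  2.383]
```

Now I go down and close on the knob. The pin is still seated, so I can check the force.

>>> {"name": "arm_command", "arguments": {
  "turn": [
    [0,0,0],
    [0,0,0],
    [0,0,0],
    [0,0,0],
    [0,0,0],
    [0,0,0],
    [0,0,0],
    [0,0,0],
    [0,0,0],
    [0,0,0],
    [0,0,0],
    [0,0,0]
  ],
  "xyz": [
    [0,-0.05,0.5],
    [0.02,0,0.5],
    [0,0,0.5],
    [0,0,0.4],
    [0,0,0.3],
    [0,0,0.18],
    [0,0,0],
    [0,0,0],
    [0,0,0],
    [0,0,0],
    [0,0,0],
    [0,0,0]
  ],
  "claw": [60,60,60,60,60,60,60,20,20,20,20,20],
  "squeeze": 40
}}

```text
time_s: 4.8
position: [0.536, 0.0487, 0.0832]
tool_rot: [[0.167, 0.986, 0.009], [0.986, -0.167, -0.001], [0.001, 0.009, -1.0]]
ft_force: [12.1, -0.5, -2.0]
grip_width: 0.0349
gripper_force: 41.1
```

>>> {"name": "arm_command", "arguments": {
  "turn": [
    [0,0,0],
    [0,0,0],
    [0,0,0],
    [0,0,0],
    [0,0,0],
    [0,0,0],
    [0,0,0],
    [0,0,0]
  ],
  "xyz": [
    [0,0.03,0],
    [0,0,-0.07],
    [0,0,-0.08],
    [0,0,-0.08],
    [0,0,-0.08],
    [0,0,-0.06],
    [0,0,0],
    [0,0,0]
  ],
  "claw": [20,20,20,20,20,20,20,20],
  "squeeze": 60
}}

```text
time_s: 5.6
position: [0.536, 0.0487, 0.1004]
tool_rot: [[0.167, 0.986, 0.005], [0.986, -0.167, -0.001], [0.0, 0.005, -1.0]]
ft_force: [10.8, 0.0, -9.3]
grip_width: 0.0343
gripper_force: 60.6
```

```bash
python3 - <<'E'
from m import *
from go import go
go()
im,d=grab('side'); X=cloud('side',im,d)
cv2.imwrite('pics/s1.png',cv2.resize(im[90:260,150:350],(800,680))[:600])
E
```

```text
t 5.6 p [0.536  0.0487 0.1004] yaw_y -9.61 tilt [ 0.0053 -0.0005] F [10.8  0.  -9.3] w 0.0343 g 60.6
```

View pics/s1.png

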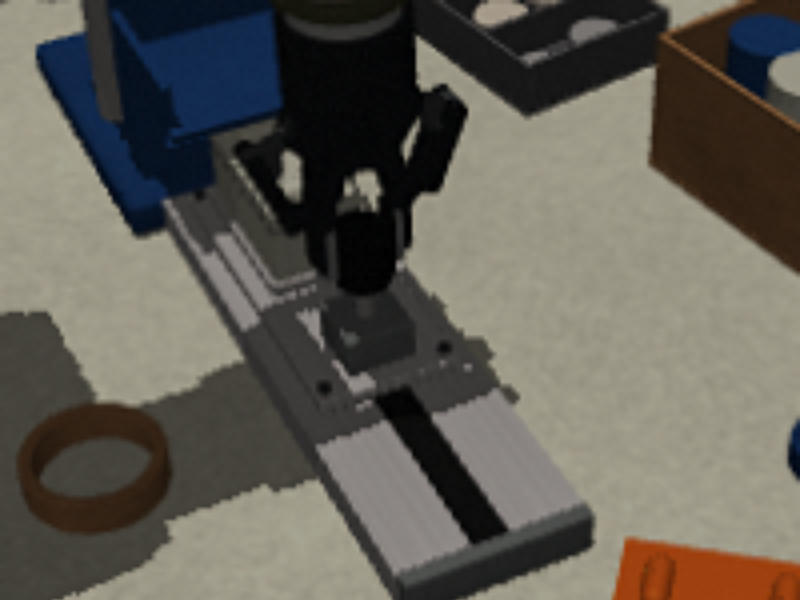

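The knob is gripped and lifted about 17 mm, and daylight shows above the housing at (365,300). Next I slide 50 mm towards the rail's end, which is tool -x.

>>> {"name": "arm_command", "arguments": {
  "turn": [
    [0,0,0],
    [0,0,0],
    [0,0,0],
    [0,0,0],
    [0,0,0],
    [0,0,0],
    [0,0,0],
    [0,0,0]
  ],
  "xyz": [
    [-0.1,0,0],
    [-0.2,0,0],
    [-0.2,0,0],
    [-0.2,0,0],
    [-0.2,0,0],
    [-0.1,0,0],
    [0,0,0],
    [0,0,0]
  ],
  "claw": [20,20,20,20,20,20,20,20]
}}

```text
time_s: 6.45
position: [0.5275, -0.0013, 0.1003]
tool_rot: [[0.167, 0.986, 0.005], [0.986, -0.167, -0.002], [-0.001, 0.005, -1.0]]
ft_force: [8.8, -3.5, -8.7]
grip_width: 0.0345
gripper_force: 60.6
```

>>> {"name": "arm_command", "arguments": {
  "turn": [
    [0,0,0],
    [0,0,0],
    [0,0,0],
    [0,0,-1],
    [0,0,-1],
    [0,0,-1],
    [0,0,-1],
    [0,0,-1],
    [0,0,-1],
    [0,0,-1],
    [0,0,-1],
    [0,0,-1]
  ],
  "xyz": [
    [0,0,0],
    [0,0,0],
    [0,0,0],
    [0,0,0],
    [0,0,0],
    [0,0,0],
    [0,0,0],
    [0,0,0],
    [0,0,0],
    [0,0,0],
    [0,0,0],
    [0,0,0]
  ],
  "claw": [60,60,60,60,60,60,60,60,60,60,60,60]
}}

```text
time_s: 7.65
position: [0.5255, -0.0002, 0.1001]
tool_rot: [[-0.582, 0.813, 0.0], [0.813, 0.582, -0.0], [-0.0, 0.0, -1.0]]
ft_force: [0.1, 0.8, -0.2]
grip_width: 0.0596
gripper_force: 0.0
```

>>> {"name": "arm_command", "arguments": {
  "turn": [
    [0,0,-1],
    [0,0,-1],
    [0,0,-1],
    [0,0,-1],
    [0,0,-1],
    [0,0,-1],
    [0,0,-1],
    [0,0,-1],
    [0,0,-1],
    [0,0,0]
  ],
  "xyz": [
    [0,0,0],
    [0,0,0],
    [0,0,0],
    [0,0,0],
    [0,0,0],
    [0,0,0.1],
    [0,0,0.1],
    [0,0,0.1],
    [0,0,0],
    [0,0,0]
  ],
  "claw": [60,60,60,60,60,50,44,44,44,44]
}}

```text
time_s: 8.65
position: [0.5256, -0.0002, 0.085]
tool_rot: [[-0.986, 0.166, -0.0], [0.166, 0.986, 0.0], [0.0, 0.0, -1.0]]
ft_force: [-0.3, 0.7, -0.6]
grip_width: 0.0445
gripper_force: 0.0
```

```bash
python3 go.py "[]"
```

```text
t 8.65 p [ 5.256e-01 -2.000e-04  8.500e-02] yaw_y 80.43 tilt [-0.0001  0.    ] F [-0.3  0.7 -0.6] w 0.0445 g 0.0
```

>>> {"name": "arm_command", "arguments": {
  "turn": [
    [0,0,0],
    [0,0,0],
    [0,0,0],
    [0,0,0],
    [0,0,0]
  ],
  "xyz": [
    [0,-0.06,0],
    [0,-0.06,0],
    [0,-0.06,0],
    [0,-0.06,0],
    [0,-0.06,0]
  ],
  "claw": [44,44,44,44,44]
}}

```text
time_s: 9.15
position: [0.5233, -0.0144, 0.085]
tool_rot: [[-0.986, 0.168, 0.001], [0.168, 0.986, 0.002], [-0.0, 0.002, -1.0]]
ft_force: [1.6, 7.5, 1.1]
grip_width: 0.0441
gripper_force: 4.3
```

>>> {"name": "arm_command", "arguments": {
  "turn": [
    [0,0,0],
    [0,0,0],
    [0,0,0],
    [0,0,0]
  ],
  "xyz": [
    [0,-0.04,0],
    [0,-0.04,0],
    [0,-0.04,0],
    [0,-0.04,0]
  ],
  "claw": [44,44,44,44]
}}

```text
time_s: 9.55
position: [0.522, -0.0223, 0.085]
tool_rot: [[-0.986, 0.168, 0.001], [0.168, 0.986, 0.002], [-0.0, 0.002, -1.0]]
ft_force: [1.3, 6.8, -0.1]
grip_width: 0.0437
gripper_force: 3.3
```

>>> {"name": "arm_command", "arguments": {
  "turn": [
    [0,0,0],
    [0,0,0],
    [0,0,0],
    [0,0,0]
  ],
  "xyz": [
    [0,-0.04,0],
    [0,-0.04,0],
    [0,-0.04,0],
    [0,-0.04,0]
  ],
  "claw": [44,44,44,44]
}}

```text
time_s: 9.95
position: [0.5206, -0.0301, 0.085]
tool_rot: [[-0.986, 0.168, 0.001], [0.168, 0.986, 0.002], [-0.0, 0.002, -1.0]]
ft_force: [1.6, 7.2, 0.5]
grip_width: 0.0439
gripper_force: 4.0
```

>>> {"name": "arm_command", "arguments": {
  "turn": [
    [0,0,0],
    [0,0,0],
    [0,0,0],
    [0,0,0]
  ],
  "xyz": [
    [0,-0.04,0],
    [0,-0.04,0],
    [0,-0.04,0],
    [0,-0.04,0]
  ],
  "claw": [44,44,44,44]
}}

```text
time_s: 10.35
position: [0.519, -0.0391, 0.0848]
tool_rot: [[-0.986, 0.168, -0.0], [0.168, 0.986, -0.0], [0.0, -0.0, -1.0]]
ft_force: [0.8, -0.1, -0.4]
grip_width: 0.0441
gripper_force: 0.0
```

>>> {"name": "arm_command", "arguments": {
  "turn": [
    [0,0,0],
    [0,0,0],
    [0,0,0]
  ],
  "xyz": [
    [0,-0.04,0],
    [0,-0.04,0],
    [0,-0.03,0]
  ],
  "claw": [44,44,44]
}}

```text
time_s: 10.65
position: [0.5183, -0.0443, 0.0849]
tool_rot: [[-0.986, 0.168, 0.0], [0.168, 0.986, 0.0], [-0.0, 0.0, -1.0]]
ft_force: [1.1, 5.3, 0.2]
grip_width: 0.0442
gripper_force: 3.2
```

>>> {"name": "arm_command", "arguments": {
  "turn": [
    [0,0,0],
    [0,0,0]
  ],
  "xyz": [
    [0,-0.04,0],
    [0,0,0]
  ],
  "claw": [44,44]
}}

```text
time_s: 10.85
position: [0.5182, -0.0446, 0.0848]
tool_rot: [[-0.986, 0.168, 0.001], [0.168, 0.986, 0.003], [-0.0, 0.004, -1.0]]
ft_force: [3.4, 12.1, 0.3]
grip_width: 0.0441
gripper_force: 6.2
```

The carriage now blocks at 12 N, so the pin seems to be in. I back off, rise and look.

>>> {"name": "arm_command", "arguments": {
  "turn": [
    [0,0,0],
    [0,0,0],
    [0,0,0],
    [0,0,0],
    [0,0,0.9],
    [0,0,1],
    [0,0,1],
    [0,0,1],
    [0,0,1],
    [0,0,1]
  ],
  "xyz": [
    [0,0.1,0],
    [0,0,0],
    [0,0,-0.5],
    [0,0,-0.7],
    [0,0,-0.8],
    [0,0,-0.6],
    [0,-0.6,0],
    [0,-0.9,0],
    [0,-0.9,0],
    [0,-0.7,0]
  ],
  "claw": [44,50,50,60,70,80,85,85,85,85]
}}

```text
time_s: 11.85
position: [0.4478, -0.1811, 0.2148]
tool_rot: [[-0.773, 0.634, -0.0], [0.634, 0.773, -0.001], [-0.0, -0.001, -1.0]]
ft_force: [0.5, -1.1, 0.7]
grip_width: 0.0851
gripper_force: 0.0
```

```bash
python3 - <<'E'
from m import *
from go import go
ims=[]
for n in('top','side'):
    im,d=grab(n); X=cloud(n,im,d); Z=X[...,2]
    dark=(im.max(2)<70)&(d>0)&(np.hypot(X[...,0]-.520,X[...,1]+.033)<.05)&(Z>.09)&(Z<.14)
    P=X[dark]; 
    if len(P): z=np.percentile(P[:,2],90); print(n,'knob',len(P),z.round(4),rect(P[P[:,2]>z-.008]))
    m=(d>0)&(Z>.09)&(Z<.101)&(im.min(2)>70)&(np.hypot(X[...,0]-.541,X[...,1]-.094)<.075)
    m=big(m); print(n,'low',m.sum(),rect(X[m]),np.median(X[m][:,2]))
    m=(d>0)&(Z>.048)&(Z<.07)&(np.hypot(X[...,0]-.437,X[...,1]+.336)<.08)
    m=big(m);print(n,'boxtop',m.sum(),rect(X[m]))
    ims.append(im[90:240,150:350] if n=='side' else im[130:280,100:300])
cv2.imwrite('pics/k2.png',cv2.resize(np.vstack(ims),(400,600)))
go((.437,-.336,.16),(.437,-.336,.022))
E
```

```text
top knob 183 0.1165 (array([518.3, -40.2]), array([32.2, 31.8]), np.float32(1.63))
top low 941 (array([542.4,  88.6]), array([110.7,  60.1]), np.float32(80.46)) 0.09589896203575732
top boxtop 977 (array([ 437.6, -336.5]), array([ 59.2, 112.8]), np.float32(-83.7))
side knob 98 0.1154 (array([508.6, -35.6]), array([30.8, 13.6]), np.float32(55.46))
side low 612 (array([541.5,  88. ]), array([113.8,  59.1]), np.float32(81.4)) 0.09651147725202208
side boxtop 1706 (array([ 437.1, -336. ]), array([ 60.6, 111. ]), np.float32(-84.34))
t 11.95 p [ 0.4472 -0.1821  0.2149] yaw_y 50.48 tilt [-0.0008 -0.0012] F [-0.   0.5  0.1] w 0.0849 g 0.0
  -> (0.437, -0.336, 0.16) units [-1.802 -2.503  1.102]
  -> (0.437, -0.336, 0.022) units [0.    0.004 2.76 ]
```

View pics/k2.png

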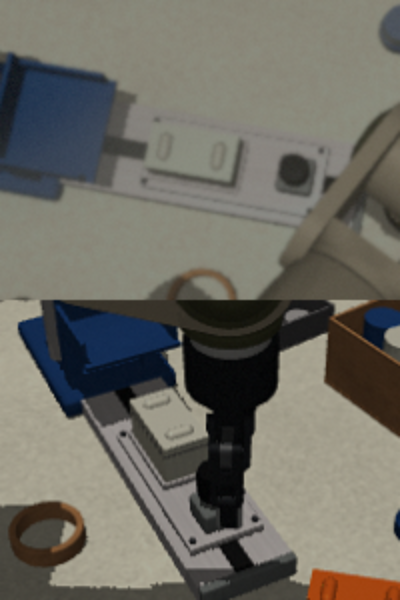

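The top view shows the carried box fully out from the hood at (193,155) and the knob at (293,168). The knob's top is back at about 115 mm, so the pin is fully down. The lower box is at (0.542, 0.0885), yaw 80.5°. Next I go to the white box.

>>> {"name": "arm_command", "arguments": {
  "turn": [
    [0,0,1],
    [0,0,1],
    [0,0,1],
    [0,0,1],
    [0,0,1],
    [0,0,1],
    [0,0,1],
    [0,0,1],
    [0,0,0.86]
  ],
  "xyz": [
    [0,0,0],
    [0,0,0],
    [0,0,0],
    [0,0,0],
    [0,0,0],
    [0,0,0],
    [0,0,0],
    [0,0,0],
    [0,0,0]
  ],
  "claw": [85,85,85,85,85,85,85,85,85]
}}

```text
time_s: 12.85
position: [0.4491, -0.1787, 0.2148]
tool_rot: [[-0.112, 0.994, -0.0], [0.994, 0.112, -0.0], [-0.0, -0.0, -1.0]]
ft_force: [-0.1, 0.5, -0.2]
grip_width: 0.0849
gripper_force: 0.0
```

>>> {"name": "arm_command", "arguments": {
  "turn": [
    [0,0,0],
    [0,0,0],
    [0,0,0],
    [0,0,0],
    [0,0,0],
    [0,0,0]
  ],
  "xyz": [
    [-0.6,-0.11,0.2],
    [-0.6,-0.11,0.2],
    [-0.6,-0.11,0.2],
    [-0.6,-0.11,0.2],
    [-0.64,-0.09,0.2],
    [0,0,0]
  ],
  "claw": [85,85,85,85,85,85]
}}

```text
time_s: 13.45
position: [0.4395, -0.3356, 0.1632]
tool_rot: [[-0.112, 0.994, -0.002], [0.994, 0.112, 0.001], [0.001, -0.002, -1.0]]
ft_force: [-0.4, 0.9, -0.5]
grip_width: 0.0852
gripper_force: 0.0
```

```bash
python3 go.py "[(.437,-.336,.022)]"
```

```text
t 13.45 p [ 0.4395 -0.3356  0.1632] yaw_y 6.45 tilt [-0.0016  0.0006] F [-0.4  0.9 -0.5] w 0.0852 g 0.0
  -> (0.437, -0.336, 0.022) units [-0.004 -0.047  2.823]
```

>>> {"name": "arm_command", "arguments": {
  "turn": [
    [0,0,0],
    [0,0,0],
    [0,0,0],
    [0,0,0],
    [0,0,0],
    [0,0,0],
    [0,0,0],
    [0,0,0],
    [0,0,0],
    [0,0,0],
    [0,0,0],
    [0,0,0]
  ],
  "xyz": [
    [0,-0.03,0.6],
    [0,0,0.6],
    [0,0,0.6],
    [0,0,0.5],
    [0,0,0.3],
    [0,0,0.2],
    [0,0,0],
    [0,0,0],
    [0,0,0],
    [0,0,0],
    [0,0,0],
    [0,0,0]
  ],
  "claw": [85,85,85,85,85,85,85,45,45,45,45,45],
  "squeeze": 50
}}

```text
time_s: 14.65
position: [0.439, -0.3334, 0.026]
tool_rot: [[-0.115, 0.993, 0.001], [0.993, 0.115, -0.002], [-0.002, 0.001, -1.0]]
ft_force: [-0.8, 2.5, 6.1]
grip_width: 0.0576
gripper_force: 55.2
```

>>> {"name": "arm_command", "arguments": {
  "turn": [
    [0,0,0],
    [0,0,0],
    [0,0,0],
    [0,0,0],
    [0,0,0],
    [0,0,0]
  ],
  "xyz": [
    [0,0,-0.2],
    [0,0,-0.6],
    [0,0,-0.8],
    [0,0,-0.8],
    [0,0,-0.6],
    [0,0,0]
  ],
  "claw": [45,45,45,45,45,45]
}}

```text
time_s: 15.25
position: [0.4396, -0.3341, 0.1794]
tool_rot: [[-0.115, 0.993, 0.005], [0.993, 0.115, -0.006], [-0.007, 0.005, -1.0]]
ft_force: [0.1, -1.0, -3.7]
grip_width: 0.0575
gripper_force: 55.4
```

```bash
python3 go.py "[]"
```

```text
t 15.25 p [ 0.4396 -0.3341  0.1794] yaw_y 6.58 tilt [ 0.0054 -0.0064] F [ 0.1 -1.  -3.7] w 0.0575 g 55.4
```

>>> {"name": "arm_command", "arguments": {
  "turn": [
    [0,0,0.8],
    [0,0,0.8],
    [0,0,0.8],
    [0,0,0.8]
  ],
  "xyz": [
    [0,0,-0.1],
    [0,0,-0.1],
    [0,0,0],
    [0,0,0]
  ],
  "claw": [45,45,45,45]
}}

```text
time_s: 15.65
position: [0.438, -0.3326, 0.1836]
tool_rot: [[0.167, 0.986, -0.002], [0.986, -0.167, 0.002], [0.002, -0.002, -1.0]]
ft_force: [0.4, 0.3, -3.7]
grip_width: 0.0572
gripper_force: 55.2
```

>>> {"name": "arm_command", "arguments": {
  "turn": [
    [0,0,0],
    [0,0,0],
    [0,0,0],
    [0,0,0],
    [0,0,0],
    [0,0,0],
    [0,0,0],
    [0,0,0],
    [0,0,0],
    [0,0,0],
    [0,0,0],
    [0,0,0]
  ],
  "xyz": [
    [0.4,0.05,0],
    [0.8,0.06,0],
    [0.85,0.06,0],
    [0.85,0.06,0],
    [0.85,0.06,0],
    [0.85,0.06,0],
    [0.85,0.06,0],
    [0.85,0.06,0],
    [0.85,0.06,0],
    [0.8,0.05,0],
    [0.5,0.05,0],
    [0.2,0,0]
  ],
  "claw": [45,45,45,45,45,45,45,45,45,45,45,45]
}}

```text
time_s: 16.85
position: [0.54, 0.0906, 0.1834]
tool_rot: [[0.161, 0.987, -0.002], [0.987, -0.161, 0.0], [0.0, -0.003, -1.0]]
ft_force: [-0.2, -0.2, -2.8]
grip_width: 0.0572
gripper_force: 55.2
```

>>> {"name": "arm_command", "arguments": {
  "turn": [
    [0,0,0],
    [0,0,0]
  ],
  "xyz": [
    [0,0,0],
    [0,0,0]
  ],
  "claw": [45,45]
}}

```text
time_s: 17.05
position: [0.5401, 0.0875, 0.1843]
tool_rot: [[0.164, 0.986, -0.001], [0.986, -0.164, -0.0], [-0.001, -0.001, -1.0]]
ft_force: [-0.4, 0.0, -3.4]
grip_width: 0.0571
gripper_force: 55.2
```

```bash
python3 - <<'E'
from m import *
from go import go
go((.542,.0885,.165))
ims=[]
for n in('top','side'):
    im,d=grab(n); X=cloud(n,im,d); Z=X[...,2]
    near=np.hypot(X[...,0]-.542,X[...,1]-.0885)<.1
    for nm,a,b in(('top',.215,.228),('low',.09,.1)):
        m=(d>0)&(Z>a)&(Z<b)&near&(im.min(2)>60)
        if m.sum()>20: m=big(m);print(n,nm,m.sum(),rect(X[m]),np.median(X[m][:,2]).round(4))
    ims.append(im[70:270,130:330] if n=='side' else im[110:310,60:260])
cv2.imwrite('pics/k3.png',cv2.resize(np.hstack(ims),(800,400)))
E
```

```text
t 17.05 p [0.5401 0.0875 0.1843] yaw_y -9.45 tilt [-0.0013 -0.0004] F [-0.4  0.  -3.4] w 0.0571 g 55.2
  -> (0.542, 0.0885, 0.165) units [0.026 0.035 0.385]
top top 245 (array([532.2,  45.3]), array([29.3, 58.3]), np.float32(-7.66)) 0.2177
top low 86 (array([526.2,  46.1]), array([32.8, 70.1]), np.float32(-44.71)) 0.0958
side top 87 (array([524.2,  58.5]), array([30.3, 40.7]), np.float32(-9.51)) 0.2188
side low 23 (array([508.9,  63.5]), array([34.6,  5.5]), np.float32(75.47)) 0.0968
```

View pics/k3.png

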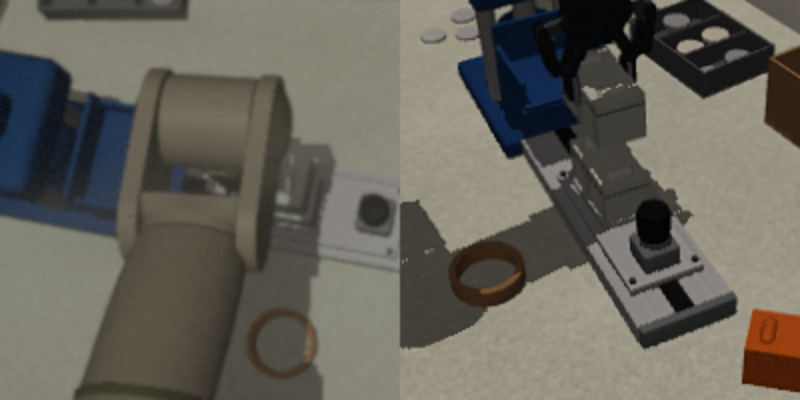

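```bash
python3 - <<'E'
from m import *
a=np.radians(80.5); e=np.array([np.cos(a),np.sin(a)]); f=np.array([np.sin(a),-np.cos(a)])
im,d=load('side'); X=cloud('side',im,d); Z=X[...,2]; c0=np.array([.542,.0885])
s=(X[...,:2]-c0)@e; c=(X[...,:2]-c0)@f
for nm,zs in(('up',[(.165,.175),(.175,.185),(.185,.195),(.195,.205)]),('low',[(.056,.066),(.066,.076),(.076,.086)])):
  for a_,b_ in zs:
    m=(d>0)&(Z>a_)&(Z<b_)&(abs(s)<.075)&(abs(c)<.045)&(im.max(2)>45)
    end=m&(abs(c)<.02)&(s<-.045); sd=m&(c<-.02)&(abs(s)<.04)
    q=m&(s<-.045)
    print(nm,a_,end.sum(),np.median(s[end])*1e3 if end.any() else 0,'side',sd.sum(),np.median(c[sd])*1e3 if sd.any() else 0,'c range of end',np.percentile(c[q],[1,99])*1e3 if q.any() else 0)
    if end.sum()>8: print('   end slope',np.polyfit(c[end],s[end],1)[0].round(3), 'side slope', np.polyfit(s[sd],c[sd],1)[0].round(3) if sd.sum()>8 else '')
# top view: lids' near edges
im,d=load('top'); X=cloud('top',im,d); Z=X[...,2]; s=(X[...,:2]-c0)@e; c=(X[...,:2]-c0)@f
for nm,a_,b_ in(('up',.205,.225),('low',.09,.1)):
  m=(d>0)&(Z>a_)&(Z<b_)&(abs(s)<.075)&(abs(c)<.04)&(s<-.02); 
  if m.any(): print(nm,m.sum(),np.percentile(s[m],[1,3])*1e3,np.percentile(c[m],[2,98])*1e3, np.median(Z[m]))
E
```

```text
up 0.165 63 -60.22562382496964 side 40 -32.87982644907349 c range of end [-33.25346638  23.83983871]
   end slope 0.001 side slope -0.001
up 0.175 66 -60.11278217330085 side 25 -32.45014100330959 c range of end [-33.29468213  23.89976506]
   end slope 0.006 side slope -0.002
up 0.185 57 -59.683834323466264 side 14 -32.71537276289309 c range of end [-33.07810089  24.56570412]
   end slope -0.004 side slope -0.075
up 0.195 54 -60.19016102983406 side 16 -32.68117498521901 c range of end [-33.05244414  25.11170917]
   end slope 0.023 side slope 0.014
low 0.056 44 -54.45985046728405 side 33 -29.530249206494016 c range of end [-29.61542175  28.1494275 ]
   end slope 0.003 side slope -0.013
low 0.066 52 -54.568990072847335 side 34 -29.43121197277508 c range of end [-29.27859542  29.36095611]
   end slope 0.023 side slope -0.02
low 0.076 38 -54.87304891076641 side 24 -29.901929191046104 c range of end [-29.59125851  28.71954317]
   end slope 0.01 side slope -0.017
up 341 [-58.62138942 -58.4236815 ] [-31.18722876  25.22166279] 0.21639188196123893
low 82 [-54.81088571 -54.52410596] [-29.11029605  26.47551934] 0.09557436325755098
```

In the side crop the upper box hangs over the lower one, about 4.5 mm too far towards the knob and 2 mm towards the robot. I correct this, go down to just above the lugs and measure again.

>>> {"name": "arm_command", "arguments": {
  "turn": [
    [0,0,0],
    [0,0,0],
    [0,0,0],
    [0,0,0],
    [0,0,0],
    [0,0,0]
  ],
  "xyz": [
    [0.09,0.045,0.2],
    [0,0,0.3],
    [0,0,0.25],
    [0,0,0.15],
    [0,0,0],
    [0,0,0]
  ],
  "claw": [45,45,45,45,45,45]
}}

```text
time_s: 17.75
position: [0.5437, 0.0923, 0.14]
tool_rot: [[0.164, 0.986, 0.0], [0.986, -0.164, -0.0], [0.0, 0.0, -1.0]]
ft_force: [0.3, 0.4, -3.9]
grip_width: 0.0571
gripper_force: 55.2
```

```bash
cat > rel.py <<'E'
from m import *
from go import go
import sys
def rel(zu=.117):
    go()
    a=np.radians(80.5); e=np.array([np.cos(a),np.sin(a)]); f=np.array([np.sin(a),-np.cos(a)]); c0=np.array([.542,.0885])
    for n in('side','side','top'):
        im,d=grab(n); X=cloud(n,im,d); Z=X[...,2]; s=(X[...,:2]-c0)@e; c=(X[...,:2]-c0)@f; r={}
        box=(d>0)&(abs(s)<.075)&(abs(c)<.045)&(im.max(2)>45)
        for nm,z0,z1 in(('up',zu+.005,zu+.045),('low',.056,.088)):
            if n=='side':
                m=box&(Z>z0)&(Z<z1); en=m&(abs(c)<.02)&(s<-.045); sd=m&(c<-.02)&(abs(s)<.04)
                r[nm]=np.array([np.median(s[en]),np.median(c[sd])])*1e3; print(nm,en.sum(),sd.sum(),'slope',np.polyfit(c[en],s[en],1)[0].round(3))
            else:
                z0,z1=(zu+.047,zu+.068) if nm=='up' else (.09,.1)
                m=box&(Z>z0)&(Z<z1)&(s<-.02); r[nm]=np.array([np.percentile(s[m],2),np.percentile(c[m],3) ])*1e3 if m.sum()>20 else np.nan
        print(n,'up',r['up'],'low',r['low'],'diff s,c',r['up']-r['low'])
if __name__=='__main__': rel()
E
python3 rel.py
```

```text
t 17.75 p [0.5437 0.0923 0.14  ] yaw_y -9.45 tilt [ 0.0004 -0.    ] F [ 0.3  0.4 -3.9] w 0.0571 g 55.2
up 208 84 slope 0.007
low 148 97 slope 0.007
side up [-53.89840603 -30.00111326] low [-54.43564941 -29.37233753] diff s,c [ 0.53724338 -0.62877573]
up 208 89 slope 0.005
low 145 99 slope -0.004
side up [-53.98825969 -29.76355669] low [-54.63515493 -29.49878124] diff s,c [ 0.64689524 -0.26477545]
top up [-52.90554119 -27.81476448] low [-54.79878597 -29.02198509] diff s,c [1.89324478 1.20722061]
```

>>> {"name": "arm_command", "arguments": {
  "turn": [
    [0,0,0],
    [0,0,0],
    [0,0,0],
    [0,0,0],
    [0,0,0],
    [0,0,0]
  ],
  "xyz": [
    [-0.03,-0.01,0.05],
    [0,0,0.05],
    [0,0,0.05],
    [0,0,0.04],
    [0,0,0.02],
    [0,0,0.02]
  ],
  "claw": [45,45,45,45,45,45]
}}

```text
time_s: 18.5
position: [0.5427, 0.0911, 0.1282]
tool_rot: [[0.164, 0.986, -0.0], [0.986, -0.164, 0.0], [0.0, -0.0, -1.0]]
ft_force: [0.2, 0.4, -3.3]
grip_width: 0.0572
gripper_force: 55.2
```

>>> {"name": "arm_command", "arguments": {
  "turn": [
    [0,0,0],
    [0,0,0],
    [0,0,0]
  ],
  "xyz": [
    [0,0,0.02],
    [0,0,0.02],
    [0,0,0]
  ],
  "claw": [45,45,45]
}}

```text
time_s: 18.8
position: [0.5427, 0.091, 0.1262]
tool_rot: [[0.164, 0.986, -0.0], [0.986, -0.164, -0.0], [-0.0, -0.0, -1.0]]
ft_force: [0.1, 0.1, -3.4]
grip_width: 0.0573
gripper_force: 55.2
```

No contact yet, and the lugs should already be entering the recesses. I keep lowering gently.

>>> {"name": "arm_command", "arguments": {
  "turn": [
    [0,0,0],
    [0,0,0],
    [0,0,0],
    [0,0,0]
  ],
  "xyz": [
    [0,0,0.02],
    [0,0,0.02],
    [0,0,0.02],
    [0,0,0]
  ],
  "claw": [45,45,45,45]
}}

```text
time_s: 19.2
position: [0.5426, 0.0911, 0.1232]
tool_rot: [[0.164, 0.986, -0.0], [0.986, -0.164, 0.0], [-0.0, -0.0, -1.0]]
ft_force: [0.1, -0.1, -3.0]
grip_width: 0.0575
gripper_force: 55.2
```

>>> {"name": "arm_command", "arguments": {
  "turn": [
    [0,0,0],
    [0,0,0],
    [0,0,0]
  ],
  "xyz": [
    [0,0,0.02],
    [0,0,0.02],
    [0,0,0]
  ],
  "claw": [45,45,45]
}}

```text
time_s: 19.5
position: [0.5428, 0.0911, 0.122]
tool_rot: [[0.164, 0.987, 0.001], [0.987, -0.164, -0.0], [0.0, 0.001, -1.0]]
ft_force: [-1.8, -0.3, 4.2]
grip_width: 0.0572
gripper_force: 55.9
```

```bash
python3 -c "
from rel import *; rel(.099)"
```

```text
t 19.5 p [0.5428 0.0911 0.122 ] yaw_y -9.42 tilt [ 0.0008 -0.0001] F [-1.8 -0.3  4.2] w 0.0572 g 55.9
up 197 79 slope 0.015
low 149 97 slope -0.004
side up [-54.64024203 -30.66406712] low [-54.96281587 -29.38062898] diff s,c [ 0.32257384 -1.28343814]
up 203 76 slope -0.001
low 142 92 slope 0.028
side up [-54.45278296 -30.5773355 ] low [-54.60306457 -29.53754658] diff s,c [ 0.1502816  -1.03978892]
top up [-54.38075593 -28.90903021] low nan diff s,c [nan nan]
```

The box made contact at exactly the locked height, at about 7 N. I open slowly and then rise straight up.

>>> {"name": "arm_command", "arguments": {
  "turn": [
    [0,0,0],
    [0,0,0],
    [0,0,0],
    [0,0,0],
    [0,0,0],
    [0,0,0],
    [0,0,0],
    [0,0,0],
    [0,0,0],
    [0,0,0],
    [0,0,0],
    [0,0,0]
  ],
  "xyz": [
    [0,0,0],
    [0,0,0],
    [0,0,0],
    [0,0,0],
    [0,0,0],
    [0,0,-0.1],
    [0,0,-0.3],
    [0,0,-0.6],
    [0,0,-0.6],
    [0,0,-0.6],
    [-0.8,0,0],
    [-0.8,0,0]
  ],
  "claw": [57,59,64,72,76,76,76,76,76,76,76,76]
}}

```text
time_s: 20.85
position: [0.5296, 0.0118, 0.2326]
tool_rot: [[0.161, 0.987, 0.002], [0.987, -0.161, -0.001], [-0.0, 0.003, -1.0]]
ft_force: [0.6, -0.3, -0.5]
grip_width: 0.0762
gripper_force: 0.0
```

>>> {"name": "arm_command", "arguments": {
  "turn": [
    [0,0,0],
    [0,0,0],
    [0,0,0],
    [0,0,0]
  ],
  "xyz": [
    [-0.8,0,0],
    [-0.8,0,0],
    [-0.8,0,0],
    [-0.8,0,0]
  ],
  "claw": [76,76,76,76]
}}

```text
time_s: 21.25
position: [0.5029, -0.1472, 0.2318]
tool_rot: [[0.164, 0.986, 0.001], [0.986, -0.164, -0.0], [-0.0, 0.001, -1.0]]
ft_force: [1.4, -0.1, 0.8]
grip_width: 0.0763
gripper_force: 0.0
```

```bash
python3 - <<'E'
from rel import *
rel(.099)
ims=[]
for n in('top','side'):
    im,d=load(n); X=cloud(n,im,d); Z=X[...,2]; near=np.hypot(X[...,0]-.542,X[...,1]-.0885)<.08
    m=(d>0)&(Z>.145)&(Z<.163)&near
    if m.sum()>50: m=big(m); print(n,rect(X[m]),'lid z',np.median(Z[m]).round(4))
    k=(im.max(2)<70)&(d>0)&(np.hypot(X[...,0]-.518,X[...,1]+.040)<.03)&(Z>.1)&(Z<.14)
    if k.any(): print(n,'knob z',np.percentile(Z[k],90))
    ims.append(im[70:270,130:330] if n=='side' else im[110:310,60:260])
cv2.imwrite('pics/k4.png',cv2.resize(np.hstack(ims),(800,400)))
E
```

```text
t 21.25 p [ 0.5029 -0.1472  0.2318] yaw_y -9.43 tilt [ 0.0006 -0.0003] F [ 1.4 -0.1  0.8] w 0.0763 g 0.0
up 176 147 slope 0.008
low 153 108 slope 0.012
side up [-54.58151513 -30.69514438] low [-54.75229747 -29.4813699 ] diff s,c [ 0.17078234 -1.21377448]
up 174 145 slope 0.006
low 152 97 slope -0.011
side up [-54.59052117 -30.75987097] low [-54.61971282 -29.4650002 ] diff s,c [ 0.02919165 -1.29487077]
top up [-54.24419969 -28.48045934] low nan diff s,c [nan nan]
top (array([541.7,  89. ]), array([110.7,  59.8]), np.float32(80.62)) lid z 0.1542
side (array([539.8,  87.4]), array([115. ,  60.1]), np.float32(80.29)) lid z 0.1542
side knob z 0.11615826834826821
```

View pics/k4.png

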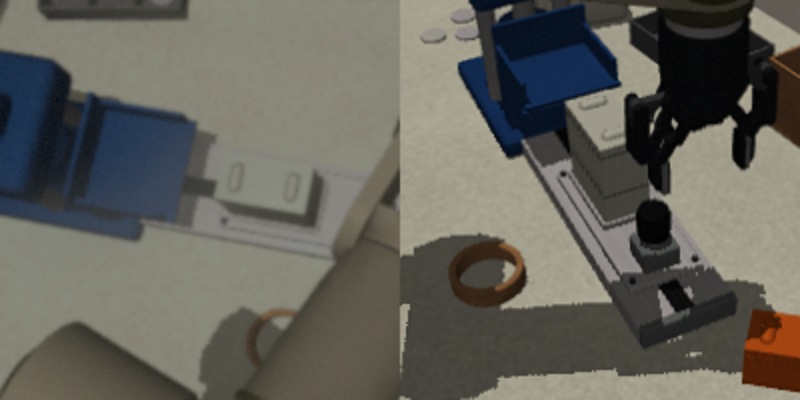

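The boxes are stacked flush: the upper lid is at 154 mm (38+58+58), square, and the knob is down. The gripper is clear of everything, so I hand the job in.

```bash
python3 -c "
from rig import env
print(env.close_job())"
```

```text
the job is handed in; nothing more can be done
None
```

I handed the job in at about 21 s of the 51 s allowed, and no verdict came back. By my measurements the pin is fully down in the next notch at about 87 mm of travel, and the white box is locked square on the lower box, which is still in its nest.

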